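# Find the high spot of a rotor disc with a plunger indicator

### The job

On the run-out fixture, slide the dial indicator fully in against its stop so that its sprung plunger presses on the rim of the rotor disc. Then turn the disc by its crank post, watching the needle over a whole turn, and leave the disc standing with its very highest spot under the plunger (needle as far clockwise as it ever goes; there is also a lesser bump) and the indicator still fully in. Leave the white bucket adapter, the trunnion pin and the caliper where they are.

Things in the scene. Friction and masses are not known exactly. Their poses are not given: they have to be found in the camera images.
- fixture: Fixed dark steel base plate 340 x 150 x 12 mm of the run-out fixture; its yaw varies widely. Origin: on the plate's underside, 10 mm from the plate's middle along +x; z up. The spindle (vertical axis of the disc) stands at x = -100 mm, y = 0. The indicator slides along x and moves in towards the disc along -x.
- disc_top (a point): Centre of the plain aluminium rotor disc, on its top face, 64 mm above the cart top, on the spindle axis. Disc 140 mm across, 24 mm thick, hub of 22 mm radius rising to 78 mm, cap to 84 mm. Its rim is not true: one highest spot (a smooth swelling about 90 degrees wide, at an unknown place relative to the crank post, new each time) and a lower swelling elsewhere.
- rotor (a joint): Turn of the rotor disc about the spindle, rad, growing counter-clockwise from above; at 0 the crank post lies on the fixture's +x side of the spindle (towards the indicator). It turns for several whole turns either way, needs about 0.1 N m and stays where it is left.
- crank_top (a point): Centre of the top of the crank post: a plain upright steel post, 18 mm in diameter, 45 mm from the spindle, rising 61 mm above the disc's top face to 125 mm above the cart top. It goes round with the disc; its outer sleeve (from 6 mm above the disc up) spins freely on its own axis, so it can be gripped firmly and led round in a circle without turning the hand. Its x axis points outwards from the spindle.
- carriage (a joint): Travel of the indicator carriage along the fixture's -x, m: 0 = fully back, 0.035 = fully in against its stop. Starts near the back; needs about 6 N, stays where it is left. The carriage is a grey slab 130 x 52 x 18 mm with the handle post and, 68 mm nearer the disc, the centre of the round dial (84 mm across, face up, 66 mm above the cart top).
- handle_top (a point): Centre of the top of the carriage's handle post: a plain upright steel post, 16 mm in diameter, rising 80 mm from the slab to 112 mm above the cart top, at the end of the carriage away from the disc. Push or grip it to slide the carriage.
- needle (a joint): Dial needle angle, rad, clockwise from above; 0 = plunger free, needle pointing to the disc (fixture -x). 0.3 rad per mm of plunger travel. With the carriage fully in it reads about 1.1 on the plain rim, more on the swellings. The plunger presses with 1 to 2 N on the rim's side facing the indicator (fixture +x of the spindle), 52 mm above the cart top.
- adapter: Bystander: white acetal bucket adapter, an open cup 88 mm across and 85 mm high, loose. Origin: centre of its underside.
- pin: Bystander: aluminium trunnion pin standing on its 44 mm flange, 29 mm in diameter, 85 mm high, loose. Origin: centre of its underside.
- caliper: Bystander: steel caliper lying flat, 200 mm long, up to 8 mm thick, loose. Origin: middle of the beam.

How it is judged (in metres and radians):
On the way:
1. the indicator carriage is fully in, to its stop (value of joint carriage above 0.0342 m), for 0.2 s.
At the end, for the whole second after the job is handed in: The carriage is against its stop (within 0.8 mm), the disc is at rest and the needle is within about 0.15 rad of its highest possible reading (the highest spot lies within about 13 degrees of the plunger) (value of joint carriage above 0.0342 m and value of joint needle above 2.76 rad and velocity of joint rotor between -0.05 and 0.05 rad/s); the robot touches nothing.
It fails at once if a bystander (adapter, pin or caliper) is moved by more than 20 mm (distance of any of adapter, pin, caliper from where it was at the start of the episode above 0.02 m).
It also fails if it takes over 67 s, if anything falls off the work surface, if the arm or the gripper's body presses on something with over 40 N, if the wrist force passes 120 N, or if a joint passes its speed limit or range.

### The arm

A 7-joint arm with a two-finger parallel gripper is mounted at the origin on the work surface. World frame = base frame: x ahead of the robot, y to its left, z up, the work surface at z = 0. Lengths are in m, angles in degrees, forces in N, time in s.
With the tool pointing down it reaches from about 0.425 to 1.025 m from the base axis. Payload 3.6 kg.
Tool frame: the origin (TCP) lies on the centre line of the jaws, within the pads' length; the fingertips stand env.tips_ahead ahead of it and the grasp point (between the pads) lies 2 mm behind it (env.tips_ahead is the distance from the TCP to the fingertips, in m); x points along the fingers, z is the direction in which the jaws open and shut, and the axes are right-handed (so a half turn about x gives the same grasp; the last joint's range is limited). The gripper opens to 85 mm and grips with 20 to 120 N. Pads are 22 mm wide; open, the fingers measure 114 mm over their backs; the gripper's body (76 mm by 85 mm) begins 54 mm behind the grasp point. The pads swing forward as they close: fully open they stand 13 mm farther back than shut.
Start: joints at [62.653, 33.873, 2.773, 92.16, -1.908, 54.013, -1.931], TCP at [0.271, -0.672, 0.248] pointing down, gripper open.
Joint ranges: [-153.93, 153.93], [-27.13, 128.08], [-72.61, 78.16], [10.71, 143.7], [-87.88, 267.88], [4.46, 118.87], [-176.78, 176.78]. Speed limits (degrees/s): [147.25, 147.25, 180, 180, 180, 180, 180].

### API

Orientations are given as a 3x3 rotation matrix whose columns are the frame's x, y, z axes.
In Python, from workcell import env gives the robot as it stands.
- The arm moves only by the tool step_arm, never from a script. Its argument "steps" is a list of rows, each an object with "offset": the shift along the tool's x, y, z in m, a list of three; "turn": the turn, a rotation vector about the tool's x, y, z in rad, a list of three. A call has 1 to 10 rows; each row is the pose to reach, as a shift and turn from the pose commanded when the call began, along the tool's axes at that moment; what a row does not reach only later rows make up. A row lasts 1/12 s, in which the tool goes at most 41.7 mm and 7.16 degrees, less where a joint would pass 70% of its speed; a pose out of reach is approached as far as the arm can. A call with a gripper value outside its range is refused whole. "jaw" is the gripper command: -1 is fully open, 1 is shut, values between are in proportion, set as the call begins (left out, the last holds). The fingers move at their own pace and stop on an object; "force" is the grip in N (left out, the last holds). Time passes only in rows, so rows that repeat a pose let the fingers close. It gives the time, the measured TCP pose, the force and the opening at its end, in the units of the state.
- env.get_state(): the state, without advancing time (a new reading comes with each control period).
- env.snapshot(name): name is "scene" or "top"; returns the picture (400x640x3 uint8, red, green, blue); there is no depth.
- env.camera_info(name): a dict with "camera_matrix" (3x3 intrinsics, pixels), "R" (3x3) and "t" (3): a world point X has camera coordinates R X + t. Camera axes: x right, y down, z forward; pixel columns grow to the right and rows downward; lengths in m; the calibration is good to about 2 mm. A picture is of the moment at which its call begins. camera_info takes no time and is no camera call.
- env.finish_job(): hands the job in, once; it reports no verdict.
The state is a dict: "time": time; "joints": joint angles; "dq": joint speeds; "tau": joint torques, N m; "eef_pos": TCP position; "eef_rot": TCP orientation; "contact_force": force on the tool from outside, world axes, zero at the start; "torque": the same for the moment, N m; "finger_gap": finger opening in m.
Only numpy, scipy, OpenCV 4.12 (cv2) and the standard library are available. Lean on these libraries where they do the work, as an engineer would, in place of code of your own. Each camera call takes 0.05 s, during which the arm holds its last target.

## Working session

There is one attempt and no reset: what is moved stays moved. The work goes in short steps, Python scripts to look and compute and a tool call to move; the robot and the scene stay as the last step left them, time stands still between calls to the robot, and variables do not carry over. Pictures are saved under pics/ and viewed, and the job is handed in when it is done.

Besides the shell and the picture viewer there is one more tool, called after "Emit:" as name(argument=value, ...), one argument or row to a line, values as JSON. step_arm: Moves the arm, as the interface text tells. Its arguments: {"type":"object","properties":{"steps":{"type":"array","items":{"type":"object","properties":{"offset":{"type":"array","items":{"type":"number"}},"turn":{"type":"array","items":{"type":"number"}}}}},"jaw":{"type":"number"},"force":{"type":"number"}},"required":["steps"]}

```bash
mkdir -p pics; ls; python3 - <<'E'
from workcell import env
import cv2
s=env.get_state(); print(s, env.tips_ahead)
for n in("scene","top"):
    i=env.camera_info(n); print(n,i)
    cv2.imwrite(f"pics/{n}0.png",env.snapshot(n)[:,:,::-1])
E
```

```text
pics
{'time': 0.0, 'joints': array([62.65241555, 33.92700607,  2.76793831, 92.23700357, -1.90784845,
       54.01270233, -1.93092769]), 'dq': array([0.00117436, 0.06870489, 0.05312624, 0.06472555, 0.03260681,
       0.011586  , 0.12769206]), 'tau': array([-2.11075612e-04, -5.48702359e+01,  1.54632524e+00, -1.98131686e+01,
        9.37575853e-03,  8.73121375e-03,  2.36577158e-06]), 'eef_pos': array([ 0.27118053, -0.67151348,  0.24712118]), 'eef_rot': array([[-9.78287039e-04,  9.27219410e-01,  3.74517300e-01],
       [ 2.05863621e-03,  3.74518553e-01, -9.27217135e-01],
       [-9.99997402e-01, -1.36089631e-04, -2.27519410e-03]]), 'contact_force': array([-0.27348344,  0.42872315, -0.60139799]), 'torque': array([-0.02480917,  0.07039704,  0.00912837]), 'finger_gap': 0.08540924588819945} 0.017
scene {'camera_matrix': array([[503.03612225,   0.        , 320.00535803],
       [  0.        , 503.03612225, 200.21436213],
       [  0.        ,   0.        ,   1.        ]]), 'R': array([[-0.64906687,  0.76071314,  0.00526445],
       [ 0.5890717 ,  0.50697121, -0.62926523],
       [-0.48135925, -0.40533408, -0.7771728 ]]), 't': array([ 0.30933514, -0.2468333 ,  1.55393836])}
top {'camera_matrix': array([[446.76890674,   0.        , 315.18769979],
       [  0.        , 446.76890674, 198.74358445],
       [  0.        ,   0.        ,   1.        ]]), 'R': array([[-0.02763471, -0.99960863, -0.00434797],
       [-0.9716526 ,  0.02788299, -0.23476321],
       [ 0.23479256, -0.0022629 , -0.97204286]]), 't': array([0.01879478, 0.52883444, 1.25454337])}
```

View pics/scene0.png

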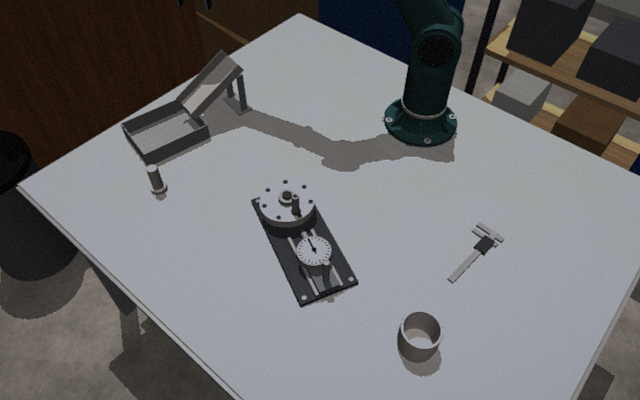

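View pics/top0.png

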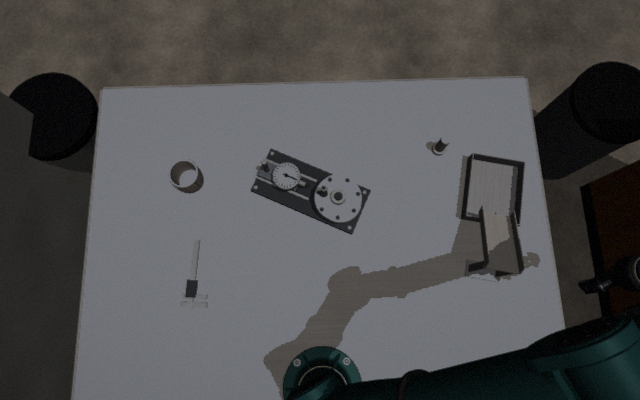

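The top view shows the fixture at about (310,190), with the disc at about (338,198), the dial at (286,176) and the handle at about (264,166). I'll enlarge it to get exact pixel positions.

```bash
cat > h.py <<'E'
from workcell import env
import cv2,numpy as np
def proj(n,X):
    i=env.camera_info(n);X=np.atleast_2d(X);p=(X@i["R"].T+i["t"])@i["camera_matrix"].T
    return p[:,:2]/p[:,2:]
def ray(n,uv,z):
    i=env.camera_info(n);d=i["R"].T@np.linalg.solve(i["camera_matrix"],[uv[0],uv[1],1.]);c=-i["R"].T@i["t"]
    return c+d*(z-c[2])/d[2]
def crop(img,x,y,w,h,k,name):
    c=cv2.resize(img[y:y+h,x:x+w],None,fx=k,fy=k,interpolation=cv2.INTER_CUBIC)
    c=cv2.convertScaleAbs(c,alpha=1.4); cv2.imwrite("pics/"+name,c)
E
python3 - <<'E'
from h import *
crop(cv2.imread("pics/top0.png"),240,135,140,105,5.7,"c1.png")
crop(cv2.imread("pics/scene0.png"),235,165,140,150,4,"c2.png")
E
```

```text
(no output)
```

View pics/c1.png

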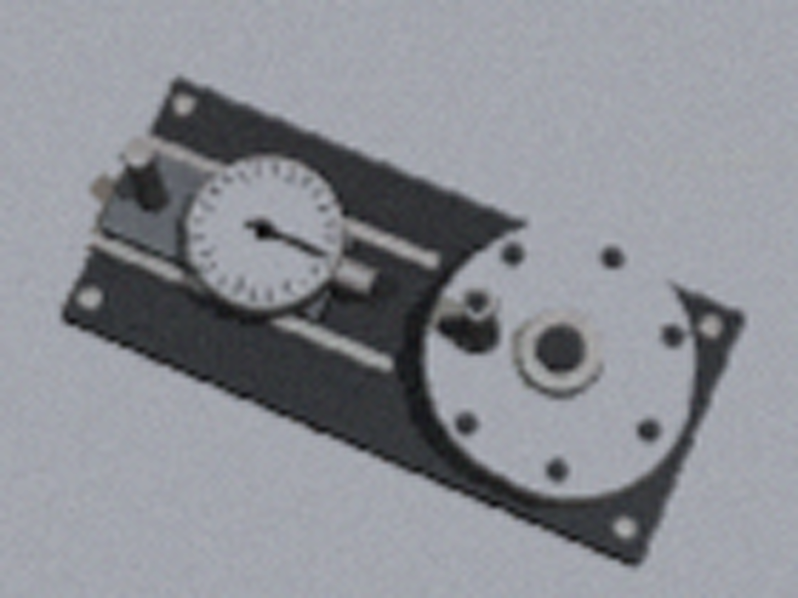

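View pics/c2.png

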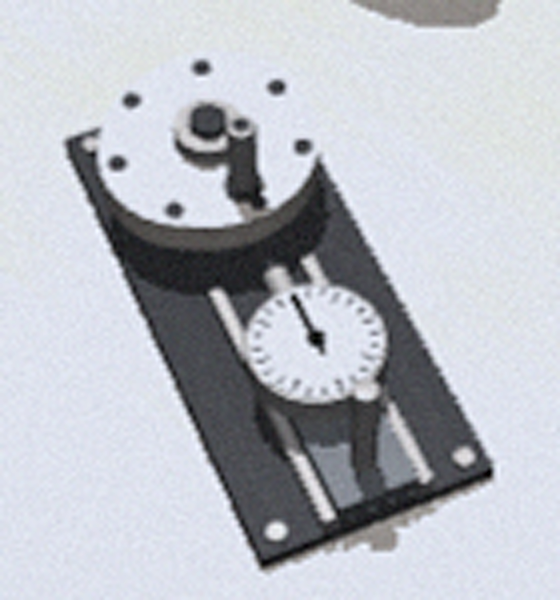

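```bash
python3 - <<'E'
from h import *
T=lambda p:((p[0]+.5)/5.7-.5+240,(p[1]+.5)/5.7-.5+135)
S=lambda p:((p[0]+.5)/4-.5+235,(p[1]+.5)/4-.5+165)
for nm,z,t,s in[("cap",.084,(560,348),(208,121)),("handle",.112,(137,153),(367,388)),("crank",.125,(478,301),(241,125)),("dial",.066,(263,229),(317,340))]:
    print(nm,ray("top",T(t),z).round(4),ray("scene",S(s),z).round(4))
C=[ray("top",T(t),.012)[:2] for t in[(180,80),(742,318),(638,565),(65,318)]]
print(np.round(C,4)); m=np.mean(C,0)
d=(C[0]-C[1]+C[3]-C[2]);print(m,np.degrees(np.arctan2(d[1],d[0])),np.linalg.norm(d)/2)
C=[ray("scene",S(t),.012)[:2] for t in[(67,140),(262,567),(491,472)]]
d=C[1]-C[0];print(np.round(C,4),np.degrees(np.arctan2(d[1],d[0])),np.linalg.norm(d),(C[0]+C[2])/2)
for nm,p in[("adapter",(185,178)),("pin",(440,150)),("cal",(195,270))]: print(nm,ray("top",p,0).round(3))
E
```

```text
cap [ 0.5315 -0.0621  0.084 ] [ 0.5367 -0.0587  0.084 ]
handle [0.6327 0.1502 0.112 ] [0.635  0.1527 0.112 ]
crank [ 0.5465 -0.0202  0.125 ] [ 0.5498 -0.0172  0.125 ]
dial [0.6045 0.0897 0.066 ] [0.6064 0.0915 0.066 ]
[[ 0.708   0.138 ]
 [ 0.5631 -0.1649]
 [ 0.4302 -0.1025]
 [ 0.5737  0.2008]]
[0.56873629 0.01787508] 64.5636842093723 0.3356795265965262
[[ 0.5682 -0.1616]
 [ 0.716   0.1449]
 [ 0.5829  0.2059]] 64.26293845915797 0.3402368768809923 [0.57558563 0.0221756 ]
adapter [0.623 0.41  0.   ]
pin [ 0.692 -0.397  0.   ]
cal [0.336 0.368 0.   ]
```

Emit:
step_arm(
  jaw=-1,
  steps=[
    {"offset": [0, 0.014, -0.014], "turn": [0.04, 0, 0]},
    {"offset": [0, 0.04, -0.039], "turn": [0.12, 0, 0]},
    {"offset": [0, 0.068, -0.066], "turn": [0.21, 0, 0]},
    {"offset": [0, 0.096, -0.093], "turn": [0.3, 0, 0]},
    {"offset": [0, 0.124, -0.12], "turn": [0.39, 0, 0]},
    {"offset": [0, 0.152, -0.147], "turn": [0.48, 0, 0]},
    {"offset": [0, 0.18, -0.175], "turn": [0.57, 0, 0]},
    {"offset": [0, 0.208, -0.202], "turn": [0.66, 0, 0]},
    {"offset": [0, 0.236, -0.229], "turn": [0.75, 0, 0]},
    {"offset": [0, 0.264, -0.256], "turn": [0.829, 0, 0]},
  ],
)

```text
time: 0.93
eef_pos: [0.4206, -0.334, 0.248]
eef_rot: [[-0.0, 0.901, -0.435], [0.0, -0.435, -0.901], [-1.0, -0.001, -0.0]]
contact_force: [0.9, 0.5, 0.4]
finger_gap: 0.0851
```

```bash
cat >> h.py <<'E'
U=np.array([np.cos(np.radians(64.5)),np.sin(np.radians(64.5))]);V=np.array([-U[1],U[0]])
SP=np.array([.534,-.0604])
def to(p):  # tool-frame offset to world p
    s=env.get_state();R=s["eef_rot"];print("t",round(s["time"],2),"pos",s["eef_pos"].round(4),"F",s["contact_force"].round(1),"gap",round(s["finger_gap"],4))
    print("R",R.round(3).tolist(),"offset",(R.T@(np.array(p)-s["eef_pos"])).round(4), "jawyaw",np.degrees(np.arctan2(R[1,2],R[0,2])).round(2))
E
python3 -c "
from h import *
to([.634,.1515,.15])"
```

```text
t 0.93 pos [ 0.4206 -0.334   0.248 ] F [0.9 0.5 0.4] gap 0.0851
R [[-0.0, 0.901, -0.435], [0.0, -0.435, -0.901], [-1.0, -0.001, -0.0]] offset [ 0.0982 -0.0187 -0.5299] jawyaw -115.76
```

Emit:
step_arm(
  steps=[
    {"offset": [0, -0.001, -0.03]},
    {"offset": [0, -0.002, -0.07]},
    {"offset": [0, -0.004, -0.11]},
    {"offset": [0, -0.005, -0.15]},
    {"offset": [0, -0.007, -0.19]},
    {"offset": [0, -0.009, -0.23]},
    {"offset": [0, -0.011, -0.27]},
    {"offset": [0, -0.013, -0.31]},
    {"offset": [0, -0.015, -0.35]},
    {"offset": [0, -0.016, -0.39]},
  ],
)

```text
$.steps[0]: bad value
```

Emit:
step_arm(
  steps=[
    {"offset": [0, -0.001, -0.04]},
    {"offset": [0, -0.002, -0.08]},
    {"offset": [0.02, -0.003, -0.115]},
    {"offset": [0.05, -0.003, -0.135]},
    {"offset": [0.075, -0.003, -0.14]},
    {"offset": [0.075, -0.003, -0.14]},
    {"offset": [0.075, -0.003, -0.14]},
  ],
)

```text
$.steps[0]: bad value
```

```bash
python3 - <<'E'
from h import *
to([.634,.1515,.097])
a=env.snapshot("scene")[:,:,::-1];b=env.snapshot("top")[:,:,::-1]
crop(a,235,105,160,200,3,"s1.png");crop(b,210,100,180,140,4,"t1.png")
E
```

```text
t 0.93 pos [ 0.4206 -0.334   0.248 ] F [0.9 0.5 0.4] gap 0.0851
R [[-0.0, 0.901, -0.435], [0.0, -0.435, -0.901], [-1.0, -0.001, -0.0]] offset [ 0.1512 -0.0187 -0.5299] jawyaw -115.76
```

View pics/s1.png

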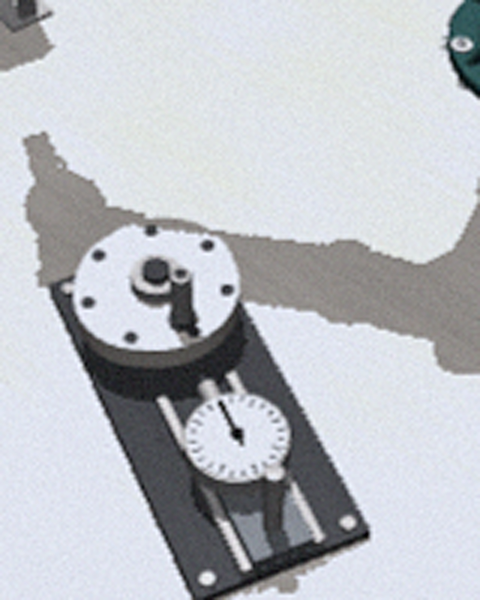

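View pics/t1.png

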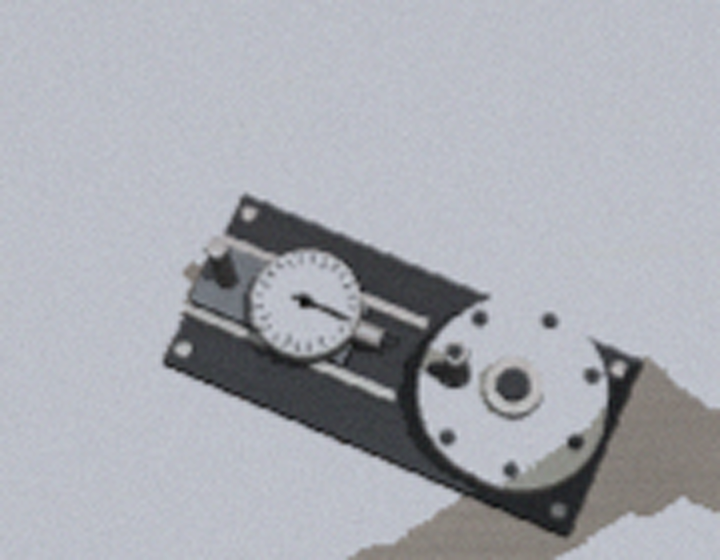

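The move was refused because each row needs a "turn", so the arm hasn't moved. The pictures show the unchanged scene. I'll resend it with turns.

Emit:
step_arm(
  steps=[
    {"offset": [0, -0.001, -0.03], "turn": [0, 0, 0]},
    {"offset": [0, -0.002, -0.07], "turn": [0, 0, 0]},
    {"offset": [0, -0.004, -0.11], "turn": [0, 0, 0]},
    {"offset": [0, -0.005, -0.15], "turn": [0, 0, 0]},
    {"offset": [0, -0.007, -0.19], "turn": [0, 0, 0]},
    {"offset": [0, -0.009, -0.23], "turn": [0, 0, 0]},
    {"offset": [0, -0.011, -0.27], "turn": [0, 0, 0]},
    {"offset": [0, -0.013, -0.31], "turn": [0, 0, 0]},
    {"offset": [0, -0.015, -0.35], "turn": [0, 0, 0]},
    {"offset": [0, -0.016, -0.39], "turn": [0, 0, 0]},
  ],
)

```text
time: 1.87
eef_pos: [0.574, 0.0243, 0.2481]
eef_rot: [[-0.001, 0.903, -0.43], [-0.0, -0.43, -0.903], [-1.0, -0.001, 0.001]]
contact_force: [0.4, -0.3, -0.0]
finger_gap: 0.0855
```

Emit:
step_arm(
  steps=[
    {"offset": [0, -0.001, -0.04], "turn": [0, 0, 0]},
    {"offset": [0, -0.002, -0.08], "turn": [0, 0, 0]},
    {"offset": [0.02, -0.003, -0.115], "turn": [0, 0, 0]},
    {"offset": [0.05, -0.003, -0.135], "turn": [0, 0, 0]},
    {"offset": [0.075, -0.003, -0.14], "turn": [0, 0, 0]},
    {"offset": [0.075, -0.003, -0.14], "turn": [0, 0, 0]},
    {"offset": [0.075, -0.003, -0.14], "turn": [0, 0, 0]},
  ],
)

```text
time: 2.45
eef_pos: [0.6302, 0.1496, 0.1716]
eef_rot: [[-0.004, 0.903, -0.43], [-0.002, -0.43, -0.903], [-1.0, -0.003, 0.004]]
contact_force: [-0.8, -0.9, 0.1]
finger_gap: 0.0856
```

```bash
python3 - <<'E'
from h import *
to([.634,.1515,.097])
a=env.snapshot("scene")[:,:,::-1];b=env.snapshot("top")[:,:,::-1]
crop(a,235,105,160,200,3,"s2.png");crop(b,210,100,180,140,4,"t2.png")
E
```

```text
t 2.45 pos [0.6302 0.1496 0.1716] F [-0.8 -0.9  0.1] gap 0.0856
R [[-0.004, 0.903, -0.43], [-0.002, -0.43, -0.903], [-1.0, -0.003, 0.004]] offset [ 0.0746  0.0029 -0.0036] jawyaw -115.48
```

View pics/s2.png

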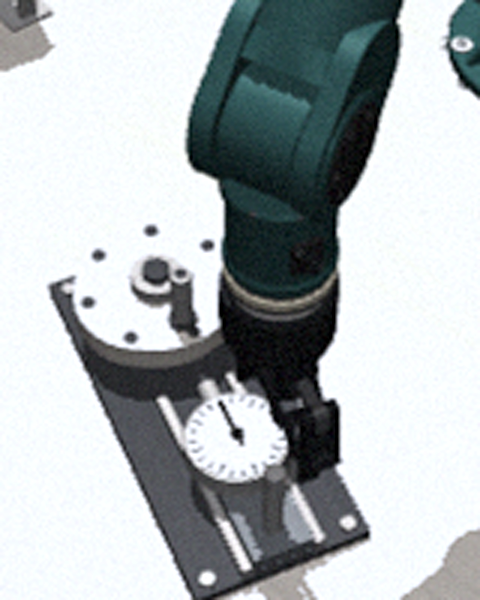

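View pics/t2.png

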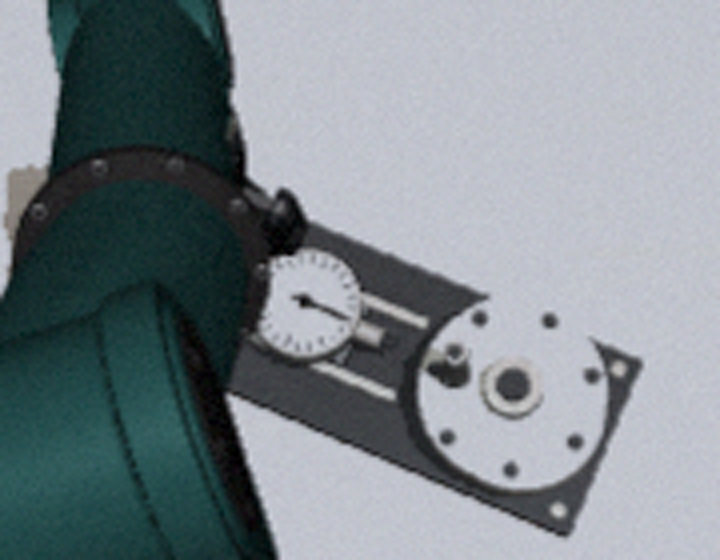

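Emit:
step_arm(
  steps=[
    {"offset": [0.03, 0.003, -0.003], "turn": [0, 0, 0]},
    {"offset": [0.06, 0.003, -0.003], "turn": [0, 0, 0]},
    {"offset": [0.073, 0.003, -0.003], "turn": [0, 0, 0]},
    {"offset": [0.073, 0.003, -0.003], "turn": [0, 0, 0]},
  ],
)

```text
time: 2.88
eef_pos: [0.6338, 0.15, 0.0988]
eef_rot: [[-0.004, 0.902, -0.432], [-0.002, -0.432, -0.902], [-1.0, -0.003, 0.003]]
contact_force: [0.0, -0.5, 0.0]
finger_gap: 0.0853
```

Emit:
step_arm(
  jaw=1,
  force=40,
  steps=[
    {"offset": [0, 0, 0], "turn": [0, 0, 0]},
    {"offset": [0, 0, 0], "turn": [0, 0, 0]},
    {"offset": [0, 0, 0], "turn": [0, 0, 0]},
    {"offset": [0, 0, 0], "turn": [0, 0, 0]},
    {"offset": [0, 0, 0], "turn": [0, 0, 0]},
    {"offset": [0, 0, 0], "turn": [0, 0, 0]},
    {"offset": [0, 0, 0], "turn": [0, 0, 0]},
    {"offset": [0, 0, 0], "turn": [0, 0, 0]},
  ],
)

```text
time: 3.55
eef_pos: [0.6356, 0.1515, 0.1013]
eef_rot: [[0.0, 0.902, -0.431], [-0.0, -0.431, -0.902], [-1.0, 0.0, 0.0]]
contact_force: [-1.3, -1.1, 5.6]
finger_gap: 0.0147
```

Emit:
step_arm(
  steps=[
    {"offset": [0, 0, 0.005], "turn": [0, 0, 0]},
    {"offset": [0, 0, 0.012], "turn": [0, 0, 0]},
    {"offset": [0, 0, 0.019], "turn": [0, 0, 0]},
    {"offset": [0, 0, 0.026], "turn": [0, 0, 0]},
    {"offset": [0, 0, 0.03], "turn": [0, 0, 0]},
    {"offset": [0, 0, 0.032], "turn": [0, 0, 0]},
    {"offset": [0, 0, 0.034], "turn": [0, 0, 0]},
  ],
)

```text
time: 4.13
eef_pos: [0.6234, 0.1256, 0.1014]
eef_rot: [[0.006, 0.903, -0.429], [0.005, -0.429, -0.903], [-1.0, 0.003, -0.008]]
contact_force: [2.8, 5.8, 1.9]
finger_gap: 0.0143
```

```bash
python3 -c "
from h import *
to(np.r_[np.array([.634,.1515])-.035*U,.1])"
```

```text
t 4.13 pos [0.6234 0.1256 0.1014] F [2.8 5.8 1.9] gap 0.0143
R [[0.006, 0.903, -0.429], [0.005, -0.429, -0.903], [-1.0, 0.003, -0.008]] offset [ 0.0013 -0.0016  0.0071] jawyaw -115.38
```

Emit:
step_arm(
  steps=[
    {"offset": [0, 0, 0.003], "turn": [0, 0, 0]},
    {"offset": [0, 0, 0.006], "turn": [0, 0, 0]},
    {"offset": [0, 0, 0.009], "turn": [0, 0, 0]},
    {"offset": [0, 0, 0.009], "turn": [0, 0, 0]},
  ],
)

```text
time: 4.47
eef_pos: [0.6231, 0.1249, 0.1015]
eef_rot: [[0.015, 0.905, -0.425], [0.014, -0.425, -0.905], [-1.0, 0.007, -0.019]]
contact_force: [9.4, 16.3, -7.2]
finger_gap: 0.0145
```

Emit:
step_arm(
  steps=[
    {"offset": [0, 0, 0.003], "turn": [0, 0, 0]},
    {"offset": [0, 0, 0.006], "turn": [0, 0, 0]},
    {"offset": [0, 0, 0.006], "turn": [0, 0, 0]},
  ],
)

```text
time: 4.72
eef_pos: [0.623, 0.1247, 0.1015]
eef_rot: [[0.02, 0.906, -0.422], [0.02, -0.423, -0.906], [-1.0, 0.01, -0.026]]
contact_force: [13.0, 24.1, -11.6]
finger_gap: 0.0151
```

```bash
python3 - <<'E'
from h import *
a=env.snapshot("scene")[:,:,::-1];b=env.snapshot("top")[:,:,::-1]
crop(a,235,105,160,200,3,"s3.png");crop(b,210,100,180,140,4,"t3.png")
E
```

```text
(no output)
```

View pics/s3.png

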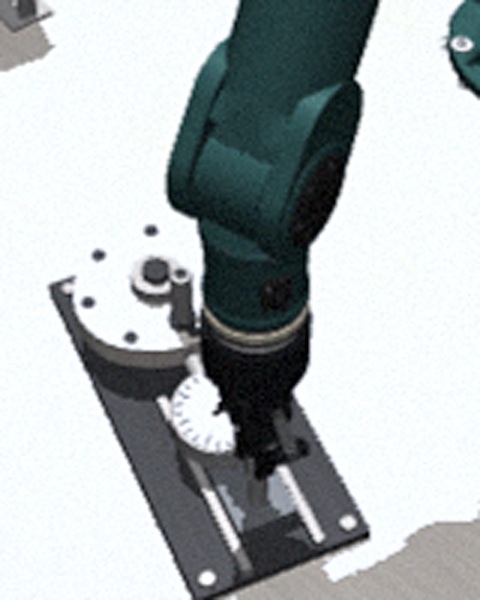

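View pics/t3.png

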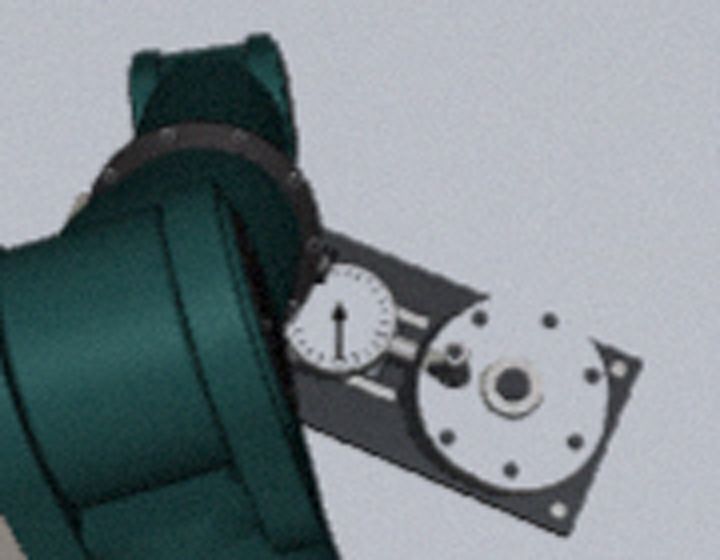

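Emit:
step_arm(
  steps=[
    {"offset": [0, 0, -0.005], "turn": [0, 0, 0]},
    {"offset": [0, 0, -0.011], "turn": [0, 0, 0]},
    {"offset": [0, 0, -0.011], "turn": [0, 0, 0]},
  ],
)

```text
time: 5.07
eef_pos: [0.6232, 0.1251, 0.1014]
eef_rot: [[0.009, 0.905, -0.426], [0.008, -0.426, -0.905], [-1.0, 0.005, -0.011]]
contact_force: [4.6, 10.1, -0.5]
finger_gap: 0.0151
```

Emit:
step_arm(
  jaw=-1,
  steps=[
    {"offset": [0, 0, 0], "turn": [0, 0, 0]},
    {"offset": [0, 0, 0], "turn": [0, 0, 0]},
    {"offset": [0, 0, 0], "turn": [0, 0, 0]},
    {"offset": [0, 0, 0], "turn": [0, 0, 0]},
    {"offset": [0, 0, 0], "turn": [0, 0, 0]},
    {"offset": [0, 0, 0], "turn": [0, 0, 0]},
  ],
)

```text
time: 5.57
eef_pos: [0.6188, 0.1168, 0.1002]
eef_rot: [[-0.001, 0.902, -0.431], [-0.001, -0.431, -0.902], [-1.0, -0.0, 0.001]]
contact_force: [0.3, -0.5, 0.5]
finger_gap: 0.0843
```

```bash
python3 -c "
from h import *
to([.548,-.0187,.18])
to([.548,-.0187,.107])"
```

```text
t 5.57 pos [0.6188 0.1168 0.1002] F [ 0.3 -0.5  0.5] gap 0.0843
R [[-0.001, 0.902, -0.431], [-0.001, -0.431, -0.902], [-1.0, -0.0, 0.001]] offset [-0.0797 -0.0054  0.1528] jawyaw -115.56
t 5.57 pos [0.6188 0.1168 0.1002] F [ 0.3 -0.5  0.5] gap 0.0843
R [[-0.001, 0.902, -0.431], [-0.001, -0.431, -0.902], [-1.0, -0.0, 0.001]] offset [-0.0067 -0.0054  0.1528] jawyaw -115.56
```

Emit:
step_arm(
  steps=[
    {"offset": [-0.035, 0, 0], "turn": [0, 0, 0]},
    {"offset": [-0.075, 0, 0], "turn": [0, 0, 0]},
    {"offset": [-0.08, -0.002, 0.035], "turn": [0, 0, 0]},
    {"offset": [-0.08, -0.004, 0.075], "turn": [0, 0, 0]},
    {"offset": [-0.08, -0.005, 0.115], "turn": [0, 0, 0]},
    {"offset": [-0.08, -0.005, 0.145], "turn": [0, 0, 0]},
    {"offset": [-0.06, -0.005, 0.153], "turn": [0, 0, 0]},
    {"offset": [-0.06, -0.005, 0.153], "turn": [0, 0, 0]},
  ],
)

```text
time: 6.23
eef_pos: [0.5451, -0.0224, 0.1586]
eef_rot: [[-0.006, 0.9, -0.436], [-0.002, -0.436, -0.9], [-1.0, -0.004, 0.004]]
contact_force: [-2.2, 0.1, -0.2]
finger_gap: 0.0855
```

```bash
python3 - <<'E'
from h import *
to([.549,-.0187,.107])
a=env.snapshot("scene")[:,:,::-1];b=env.snapshot("top")[:,:,::-1]
crop(a,235,105,160,200,3,"s4.png");crop(b,210,100,180,140,4,"t4.png")
E
```

```text
t 6.23 pos [ 0.5451 -0.0224  0.1586] F [-2.2  0.1 -0.2] gap 0.0855
R [[-0.006, 0.9, -0.436], [-0.002, -0.436, -0.9], [-1.0, -0.004, 0.004]] offset [ 0.0516  0.0021 -0.0052] jawyaw -115.87
```

View pics/s4.png

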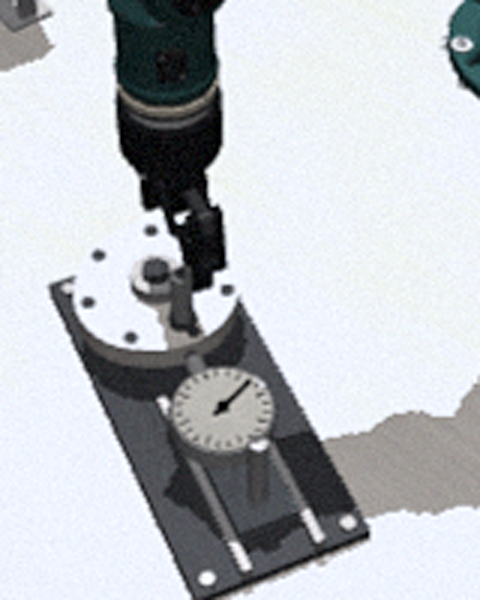

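View pics/t4.png

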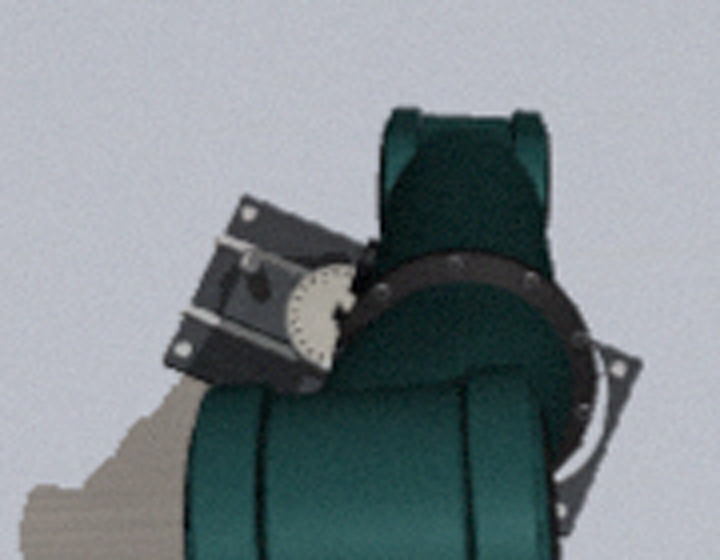

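Emit:
step_arm(
  steps=[
    {"offset": [0.025, 0.002, -0.005], "turn": [0, 0, 0]},
    {"offset": [0.05, 0.002, -0.005], "turn": [0, 0, 0]},
    {"offset": [0.05, 0.002, -0.005], "turn": [0, 0, 0]},
  ],
)

```text
time: 6.58
eef_pos: [0.5517, -0.012, 0.1076]
eef_rot: [[-0.005, 0.904, -0.427], [0.001, -0.427, -0.904], [-1.0, -0.005, 0.001]]
contact_force: [-1.1, -0.3, -0.6]
finger_gap: 0.0857
```

Emit:
step_arm(
  jaw=1,
  force=40,
  steps=[
    {"offset": [0, 0, 0], "turn": [0, 0, 0]},
    {"offset": [0, 0, 0], "turn": [0, 0, 0]},
    {"offset": [0, 0, 0], "turn": [0, 0, 0]},
    {"offset": [0, 0, 0], "turn": [0, 0, 0]},
    {"offset": [0, 0, 0], "turn": [0, 0, 0]},
    {"offset": [0, 0, 0], "turn": [0, 0, 0]},
    {"offset": [0, 0, 0], "turn": [0, 0, 0]},
  ],
)

```text
time: 7.17
eef_pos: [0.5506, -0.0205, 0.1119]
eef_rot: [[-0.003, 0.901, -0.434], [-0.006, -0.434, -0.901], [-1.0, -0.0, 0.006]]
contact_force: [-5.4, -8.6, 10.9]
finger_gap: 0.0167
```

```bash
cat >> h.py <<'E'
def needle(name,a=None):
    if a is None: a=env.snapshot("scene")[:,:,::-1]
    cv2.imwrite("pics/raw_"+name,a)
    C=np.array([.5945,.065])
    n=360;k=n/0.1  # rectified 100mm square; up = fixture -x (0 of needle), seen from above
    g=np.array([[-.05,-.05],[.05,-.05],[.05,.05],[-.05,.05]]) # (right,down)
    # up=-U ; right = up rotated clockwise from above
    up=-U; rt=np.array([up[1],-up[0]])
    W=np.array([np.r_[C+x*rt-y*up,.066] for x,y in g])
    H=cv2.getPerspectiveTransform(proj("scene",W).astype(np.float32),np.float32([[0,0],[n,0],[n,n],[0,n]]))
    r=cv2.warpPerspective(a,H,(n,n),flags=cv2.INTER_CUBIC); return r
def st():
    s=env.get_state();d=s["eef_pos"][:2]-SP
    print("t",round(s["time"],2),"pos",s["eef_pos"].round(4),"F",s["contact_force"].round(1),"gap",round(s["finger_gap"],4),"rad",np.linalg.norm(d).round(4),"rotor",(np.degrees(np.arctan2(d[1],d[0]))-64.5).round(1))
E
python3 - <<'E'
from h import *
st(); to([0,0,0])
r=needle("n1.png");cv2.imwrite("pics/n1.png",r)
E
```

```text
t 7.17 pos [ 0.5506 -0.0205  0.1119] F [-5.4 -8.6 10.9] gap 0.0167 rad 0.0432 rotor 2.9
t 7.17 pos [ 0.5506 -0.0205  0.1119] F [-5.4 -8.6 10.9] gap 0.0167
R [[-0.003, 0.901, -0.434], [-0.006, -0.434, -0.901], [-1.0, -0.0, 0.006]] offset [ 0.1135 -0.5048  0.22  ] jawyaw -115.75
```

View pics/n1.png

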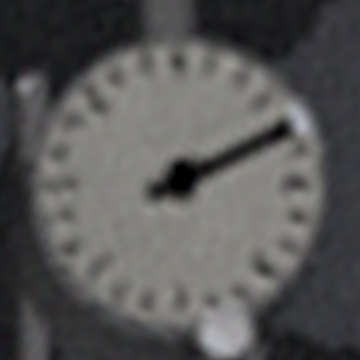

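View pics/raw_n1.png

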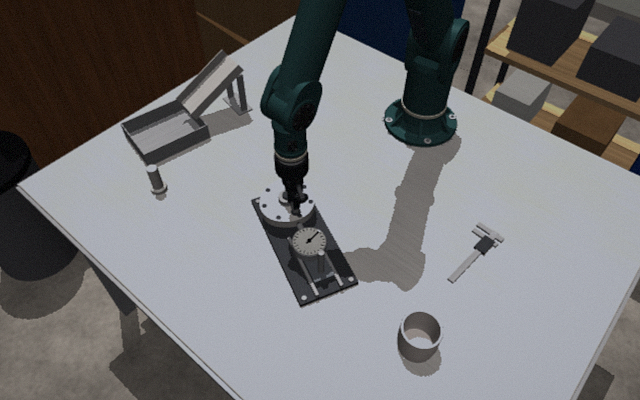

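```bash
cat >> h.py <<'E'
def read(name):
    r=needle(name);cv2.imwrite("pics/"+name,r);g=cv2.cvtColor(r,cv2.COLOR_BGR2GRAY).astype(np.float32)
    p=cv2.warpPolar(g,(120,720),(180,178),120,cv2.INTER_LINEAR) # rows: angle cw from +x(right)
    m=p[:,35:100].mean(1);m=cv2.GaussianBlur(np.r_[m,m,m][:,None],(1,9),0)[720:1440,0]
    i=m.argmin();dark=m.max()-m;w=np.arange(-12,13);d=np.array([dark[(i+j)%720] for j in w]);d=np.clip(d-d.min(),0,None)
    a=(i+(w*d).sum()/d.sum())/2+90
    print("needle",np.round(np.radians(a%360),3),"contrast",(np.median(m)-m.min()).round(1))
def arc(a,degs):
    P=lambda t:.045*np.array([np.cos(np.radians(t)),np.sin(np.radians(t))])
    for t in degs:
        d=P(t)-P(a);print(t,"off y,z",(-d[1]).round(4),(-d[0]).round(4))
E
python3 - <<'E'
from h import *
read("n2.png")
for k in range(12):
    a=7+30*k; print(a);arc(a,[a+10,a+20,a+30])
E
```

```text
needle 1.152 contrast 101.3
7
17 off y,z -0.0077 0.0016
27 off y,z -0.0149 0.0046
37 off y,z -0.0216 0.0087
37
47 off y,z -0.0058 0.0052
57 off y,z -0.0107 0.0114
67 off y,z -0.0143 0.0184
67
77 off y,z -0.0024 0.0075
87 off y,z -0.0035 0.0152
97 off y,z -0.0032 0.0231
97
107 off y,z 0.0016 0.0077
117 off y,z 0.0046 0.0149
127 off y,z 0.0087 0.0216
127
137 off y,z 0.0052 0.0058
147 off y,z 0.0114 0.0107
157 off y,z 0.0184 0.0143
157
167 off y,z 0.0075 0.0024
177 off y,z 0.0152 0.0035
187 off y,z 0.0231 0.0032
187
197 off y,z 0.0077 -0.0016
207 off y,z 0.0149 -0.0046
217 off y,z 0.0216 -0.0087
217
227 off y,z 0.0058 -0.0052
237 off y,z 0.0107 -0.0114
247 off y,z 0.0143 -0.0184
247
257 off y,z 0.0024 -0.0075
267 off y,z 0.0035 -0.0152
277 off y,z 0.0032 -0.0231
277
287 off y,z -0.0016 -0.0077
297 off y,z -0.0046 -0.0149
307 off y,z -0.0087 -0.0216
307
317 off y,z -0.0052 -0.0058
327 off y,z -0.0114 -0.0107
337 off y,z -0.0184 -0.0143
337
347 off y,z -0.0075 -0.0024
357 off y,z -0.0152 -0.0035
367 off y,z -0.0231 -0.0032
```

Emit:
step_arm(
  steps=[
    {"offset": [0, -0.0077, 0.0016], "turn": [0, 0, 0]},
    {"offset": [0, -0.0149, 0.0046], "turn": [0, 0, 0]},
    {"offset": [0, -0.0216, 0.0087], "turn": [0, 0, 0]},
    {"offset": [0, -0.0216, 0.0087], "turn": [0, 0, 0]},
  ],
)

```text
time: 7.6
eef_pos: [0.5303, -0.0185, 0.112]
eef_rot: [[0.004, 0.901, -0.435], [-0.005, -0.435, -0.901], [-1.0, 0.006, 0.003]]
contact_force: [-0.5, -9.5, 4.6]
finger_gap: 0.0171
```

```bash
python3 -c "
from h import *
st();read('n3.png')"
```

```text
t 7.6 pos [ 0.5303 -0.0185  0.112 ] F [-0.5 -9.5  4.6] gap 0.0171 rad 0.0421 rotor 30.5
needle 1.15 contrast 100.4
```

Emit:
step_arm(
  steps=[
    {"offset": [0, -0.0058, 0.0052], "turn": [0, 0, 0]},
    {"offset": [0, -0.0107, 0.0114], "turn": [0, 0, 0]},
    {"offset": [0, -0.0143, 0.0184], "turn": [0, 0, 0]},
    {"offset": [0, -0.0143, 0.0184], "turn": [0, 0, 0]},
  ],
)

```text
time: 7.98
eef_pos: [0.5108, -0.0259, 0.112]
eef_rot: [[0.006, 0.902, -0.433], [-0.002, -0.433, -0.902], [-1.0, 0.006, -0.001]]
contact_force: [2.6, -4.5, 6.1]
finger_gap: 0.0169
```

```bash
python3 -c "
from h import *
st();read('n4.png')"
```

```text
t 7.98 pos [ 0.5108 -0.0259  0.112 ] F [ 2.6 -4.5  6.1] gap 0.0169 rad 0.0416 rotor 59.4
needle 1.901 contrast 98.9
```

View pics/raw_n4.png

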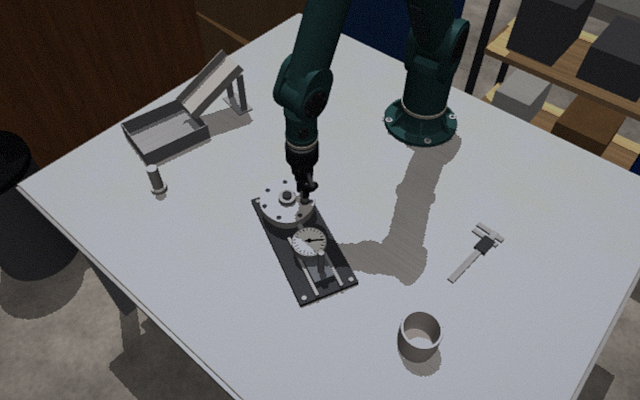

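View pics/n4.png

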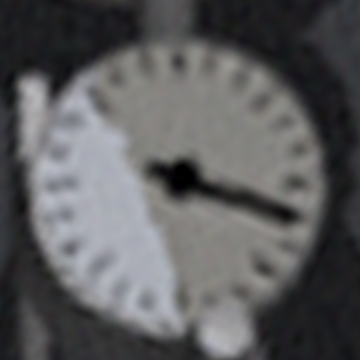

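The crank is leading the disc, and the needle has risen to about 1.90 at a hand angle of about 67°. The rectified view shows the tip at (297,215). I'll carry on round.

Emit:
step_arm(
  steps=[
    {"offset": [0, -0.0024, 0.0075], "turn": [0, 0, 0]},
    {"offset": [0, -0.0035, 0.0152], "turn": [0, 0, 0]},
    {"offset": [0, -0.0032, 0.0231], "turn": [0, 0, 0]},
    {"offset": [0, -0.0032, 0.0231], "turn": [0, 0, 0]},
  ],
)

```text
time: 8.37
eef_pos: [0.4958, -0.0432, 0.1119]
eef_rot: [[0.001, 0.902, -0.431], [0.001, -0.431, -0.902], [-1.0, 0.0, -0.001]]
contact_force: [-1.3, 0.5, 12.1]
finger_gap: 0.0164
```

```bash
python3 -c "
from h import *
st();read('n5.png')"
```

```text
t 8.37 pos [ 0.4958 -0.0432  0.1119] F [-1.3  0.5 12.1] gap 0.0164 rad 0.0419 rotor 91.2
needle 2.085 contrast 108.2
```

Emit:
step_arm(
  steps=[
    {"offset": [0, 0.0016, 0.0077], "turn": [0, 0, 0]},
    {"offset": [0, 0.0046, 0.0149], "turn": [0, 0, 0]},
    {"offset": [0, 0.0087, 0.0216], "turn": [0, 0, 0]},
    {"offset": [0, 0.0087, 0.0216], "turn": [0, 0, 0]},
  ],
)

```text
time: 8.75
eef_pos: [0.4912, -0.0668, 0.1118]
eef_rot: [[-0.006, 0.902, -0.432], [0.001, -0.432, -0.902], [-1.0, -0.006, 0.002]]
contact_force: [-6.4, 0.3, 19.4]
finger_gap: 0.0166
```

```bash
python3 -c "
from h import *
st();read('n6.png')"
```

```text
t 8.75 pos [ 0.4912 -0.0668  0.1118] F [-6.4  0.3 19.4] gap 0.0166 rad 0.0433 rotor -236.0
needle 1.15 contrast 137.0
```

Emit:
step_arm(
  steps=[
    {"offset": [0, 0.0052, 0.0058], "turn": [0, 0, 0]},
    {"offset": [0, 0.0114, 0.0107], "turn": [0, 0, 0]},
    {"offset": [0, 0.0184, 0.0143], "turn": [0, 0, 0]},
    {"offset": [0, 0.0184, 0.0143], "turn": [0, 0, 0]},
  ],
)

```text
time: 9.13
eef_pos: [0.5001, -0.0901, 0.1118]
eef_rot: [[-0.009, 0.901, -0.433], [-0.001, -0.433, -0.901], [-1.0, -0.008, 0.005]]
contact_force: [-8.8, -5.6, 20.2]
finger_gap: 0.0169
```

```bash
python3 -c "
from h import *
st();read('n7.png')"
```

```text
t 9.13 pos [ 0.5001 -0.0901  0.1118] F [-8.8 -5.6 20.2] gap 0.0169 rad 0.0451 rotor -203.3
needle 1.142 contrast 133.5
```

Emit:
step_arm(
  steps=[
    {"offset": [0, 0.0075, 0.0024], "turn": [0, 0, 0]},
    {"offset": [0, 0.0152, 0.0035], "turn": [0, 0, 0]},
    {"offset": [0, 0.0231, 0.0032], "turn": [0, 0, 0]},
    {"offset": [0, 0.0231, 0.0032], "turn": [0, 0, 0]},
  ],
)

```text
time: 9.52
eef_pos: [0.5216, -0.1058, 0.1119]
eef_rot: [[-0.004, 0.901, -0.435], [-0.005, -0.435, -0.901], [-1.0, -0.002, 0.006]]
contact_force: [-6.8, -10.8, 14.8]
finger_gap: 0.0167
```

```bash
python3 -c "
from h import *
st();read('n8.png')
cv2.imwrite('pics/m1.png',cv2.resize(np.hstack([cv2.imread(f'pics/n{i}.png') for i in (5,6,7,8)]),(800,200)))"
```

```text
t 9.52 pos [ 0.5216 -0.1058  0.1119] F [ -6.8 -10.8  14.8] gap 0.0167 rad 0.047 rotor -169.8
needle 1.773 contrast 127.8
```

View pics/m1.png

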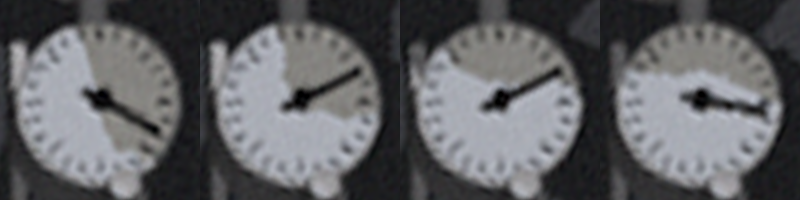

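Emit:
step_arm(
  steps=[
    {"offset": [0, 0.0077, -0.0016], "turn": [0, 0, 0]},
    {"offset": [0, 0.0149, -0.0046], "turn": [0, 0, 0]},
    {"offset": [0, 0.0216, -0.0087], "turn": [0, 0, 0]},
    {"offset": [0, 0.0216, -0.0087], "turn": [0, 0, 0]},
  ],
)

```text
time: 9.9
eef_pos: [0.5494, -0.1061, 0.1121]
eef_rot: [[0.004, 0.901, -0.434], [-0.005, -0.434, -0.901], [-1.0, 0.006, 0.003]]
contact_force: [1.7, -7.3, 4.9]
finger_gap: 0.0163
```

```bash
python3 -c "
from h import *
st();read('n9.png')"
```

```text
t 9.9 pos [ 0.5494 -0.1061  0.1121] F [ 1.7 -7.3  4.9] gap 0.0163 rad 0.0483 rotor -135.9
needle 2.9 contrast 99.1
```

Emit:
step_arm(
  steps=[
    {"offset": [0, 0.0058, -0.0052], "turn": [0, 0, 0]},
    {"offset": [0, 0.0107, -0.0114], "turn": [0, 0, 0]},
    {"offset": [0, 0.0143, -0.0184], "turn": [0, 0, 0]},
    {"offset": [0, 0.0143, -0.0184], "turn": [0, 0, 0]},
  ],
)

```text
time: 10.28
eef_pos: [0.5708, -0.0918, 0.1121]
eef_rot: [[0.004, 0.902, -0.431], [-0.001, -0.431, -0.902], [-1.0, 0.004, -0.001]]
contact_force: [1.7, -1.3, 6.2]
finger_gap: 0.0167
```

```bash
python3 -c "
from h import *
st();read('n10.png')
cv2.imwrite('pics/m2.png',cv2.resize(np.hstack([cv2.imread(f'pics/n{i}.png') for i in (9,10)]),(400,200)))"
```

```text
t 10.28 pos [ 0.5708 -0.0918  0.1121] F [ 1.7 -1.3  6.2] gap 0.0167 rad 0.0484 rotor -105.0
needle 2.252 contrast 102.2
```

View pics/m2.png

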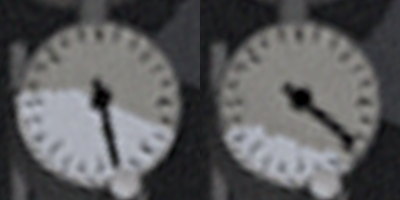

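The main swelling reads 2.90 near 217°, and the lesser one about 2.1 near 82°. I'll finish the turn to complete the picture, then come back.

Emit:
step_arm(
  steps=[
    {"offset": [0, 0.0024, -0.0075], "turn": [0, 0, 0]},
    {"offset": [0, 0.0035, -0.0152], "turn": [0, 0, 0]},
    {"offset": [0, 0.0032, -0.0231], "turn": [0, 0, 0]},
    {"offset": [0, 0.0032, -0.0231], "turn": [0, 0, 0]},
  ],
)

```text
time: 10.67
eef_pos: [0.5805, -0.0705, 0.1119]
eef_rot: [[-0.002, 0.903, -0.43], [0.001, -0.43, -0.903], [-1.0, -0.002, 0.0]]
contact_force: [-3.2, 0.9, 11.6]
finger_gap: 0.0167
```

```bash
python3 -c "
from h import *
st();read('n11.png')"
```

```text
t 10.67 pos [ 0.5805 -0.0705  0.1119] F [-3.2  0.9 11.6] gap 0.0167 rad 0.0476 rotor -76.7
needle 1.15 contrast 102.5
```

Emit:
step_arm(
  steps=[
    {"offset": [0, -0.0016, -0.0077], "turn": [0, 0, 0]},
    {"offset": [0, -0.0046, -0.0149], "turn": [0, 0, 0]},
    {"offset": [0, -0.0087, -0.0216], "turn": [0, 0, 0]},
    {"offset": [0, -0.0087, -0.0216], "turn": [0, 0, 0]},
  ],
)

```text
time: 11.05
eef_pos: [0.5788, -0.0487, 0.1118]
eef_rot: [[-0.008, 0.903, -0.43], [-0.001, -0.43, -0.903], [-1.0, -0.007, 0.004]]
contact_force: [-6.7, -2.0, 16.4]
finger_gap: 0.0169
```

```bash
python3 -c "
from h import *
st();read('n12.png')"
```

```text
t 11.05 pos [ 0.5788 -0.0487  0.1118] F [-6.7 -2.  16.4] gap 0.0169 rad 0.0463 rotor -49.9
needle 1.148 contrast 101.7
```

Emit:
step_arm(
  steps=[
    {"offset": [0, -0.0052, -0.0058], "turn": [0, 0, 0]},
    {"offset": [0, -0.0114, -0.0107], "turn": [0, 0, 0]},
    {"offset": [0, -0.0184, -0.0143], "turn": [0, 0, 0]},
    {"offset": [0, -0.0184, -0.0143], "turn": [0, 0, 0]},
  ],
)

```text
time: 11.43
eef_pos: [0.5676, -0.0309, 0.1118]
eef_rot: [[-0.008, 0.902, -0.432], [-0.004, -0.432, -0.902], [-1.0, -0.006, 0.007]]
contact_force: [-7.5, -5.4, 15.4]
finger_gap: 0.0166
```

```bash
python3 -c "
from h import *
st();read('n13.png')
cv2.imwrite('pics/m3.png',cv2.resize(np.hstack([cv2.imread(f'pics/n{i}.png') for i in (11,12,13)]),(600,200)))
P=np.array([[.5506,-.0205],[.5303,-.0185],[.5108,-.0259],[.4958,-.0432],[.4912,-.0668],[.5001,-.0901],[.5216,-.1058],[.5494,-.1061],[.5708,-.0918]])
A=np.c_[2*P,np.ones(9)];s=np.linalg.lstsq(A,(P**2).sum(1),rcond=None)[0];c=s[:2];print(c,np.sqrt(s[2]+c@c));d=P-c
print((np.degrees(np.arctan2(d[:,1],d[:,0]))-64.5)%360)
arc(337,[327,317,307]);arc(307,[297,287,277,267,257,247,240,230,222]);"
```

```text
t 11.43 pos [ 0.5676 -0.0309  0.1118] F [-7.5 -5.4 15.4] gap 0.0166 rad 0.0447 rotor -23.2
needle 1.155 contrast 101.2
[ 0.53610252 -0.06313365] 0.04501139656529719
[  6.71951072  32.90709826  59.69848587  89.18297903 120.16792546
 152.33368505 186.72682859 222.69655645 255.93717238]
327 off y,z 0.0069 0.0037
317 off y,z 0.0131 0.0085
307 off y,z 0.0184 0.0143
297 off y,z 0.0042 0.0067
287 off y,z 0.0071 0.0139
277 off y,z 0.0087 0.0216
267 off y,z 0.009 0.0294
257 off y,z 0.0079 0.0372
247 off y,z 0.0055 0.0447
240 off y,z 0.003 0.0496
230 off y,z -0.0015 0.056
222 off y,z -0.0058 0.0605
```

View pics/m3.png

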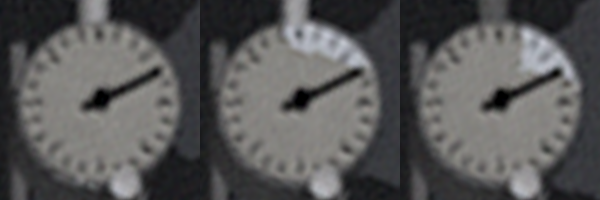

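Plain rim over 277–337°, so the turn is complete. The top of the main swelling is near an actual angle of 225°, so I'm leading back to it.

Emit:
step_arm(
  steps=[
    {"offset": [0, 0.0069, 0.0037], "turn": [0, 0, 0]},
    {"offset": [0, 0.0131, 0.0085], "turn": [0, 0, 0]},
    {"offset": [0, 0.0184, 0.0143], "turn": [0, 0, 0]},
    {"offset": [0, 0.0226, 0.021], "turn": [0, 0, 0]},
    {"offset": [0, 0.0255, 0.0282], "turn": [0, 0, 0]},
    {"offset": [0, 0.0271, 0.0359], "turn": [0, 0, 0]},
    {"offset": [0, 0.0274, 0.0437], "turn": [0, 0, 0]},
    {"offset": [0, 0.0263, 0.0515], "turn": [0, 0, 0]},
    {"offset": [0, 0.0239, 0.059], "turn": [0, 0, 0]},
    {"offset": [0, 0.0214, 0.0639], "turn": [0, 0, 0]},
  ],
)

```text
time: 12.32
eef_pos: [0.5686, -0.0941, 0.1122]
eef_rot: [[0.01, 0.903, -0.43], [-0.0, -0.43, -0.903], [-1.0, 0.009, -0.004]]
contact_force: [6.9, 0.5, 1.0]
finger_gap: 0.0167
```

```bash
cat >> h.py <<'E'
SP=np.array([.5361,-.0631])
E
python3 -c "
from h import *
st();read('n14.png');arc(240,[235,230,225,220,215,210])"
```

```text
t 12.32 pos [ 0.5686 -0.0941  0.1122] F [6.9 0.5 1. ] gap 0.0167 rad 0.0449 rotor -108.2
needle 2.403 contrast 101.4
235 off y,z -0.0021 0.0033
230 off y,z -0.0045 0.0064
225 off y,z -0.0072 0.0093
220 off y,z -0.01 0.012
215 off y,z -0.0132 0.0144
210 off y,z -0.0165 0.0165
```

Emit:
step_arm(
  steps=[
    {"offset": [0, -0.0045, 0.0064], "turn": [0, 0, 0]},
    {"offset": [0, -0.0072, 0.0093], "turn": [0, 0, 0]},
    {"offset": [0, -0.0072, 0.0093], "turn": [0, 0, 0]},
  ],
)

```text
time: 12.62
eef_pos: [0.5574, -0.1027, 0.1121]
eef_rot: [[0.009, 0.902, -0.432], [-0.004, -0.432, -0.902], [-1.0, 0.01, -0.001]]
contact_force: [5.2, -5.5, 2.7]
finger_gap: 0.0168
```

```bash
python3 -c "
from h import *
st();read('n15.png');arc(225,[220,215,210,205])"
```

```text
t 12.62 pos [ 0.5574 -0.1027  0.1121] F [ 5.2 -5.5  2.7] gap 0.0168 rad 0.045 rotor -126.3
needle 2.851 contrast 94.4
220 off y,z -0.0029 0.0027
215 off y,z -0.006 0.005
210 off y,z -0.0093 0.0072
205 off y,z -0.0128 0.009
```

Emit:
step_arm(
  steps=[
    {"offset": [0, -0.0029, 0.0027], "turn": [0, 0, 0]},
    {"offset": [0, -0.006, 0.005], "turn": [0, 0, 0]},
    {"offset": [0, -0.006, 0.005], "turn": [0, 0, 0]},
  ],
)

```text
time: 12.92
eef_pos: [0.5501, -0.1059, 0.1121]
eef_rot: [[0.01, 0.901, -0.433], [-0.005, -0.433, -0.901], [-1.0, 0.011, 0.0]]
contact_force: [4.8, -7.6, 2.8]
finger_gap: 0.0166
```

```bash
python3 -c "
from h import *
st();read('n16.png');arc(215,[210,205,200])"
```

```text
t 12.92 pos [ 0.5501 -0.1059  0.1121] F [ 4.8 -7.6  2.8] gap 0.0166 rad 0.045 rotor -136.4
needle 2.908 contrast 101.7
210 off y,z -0.0033 0.0021
205 off y,z -0.0068 0.0039
200 off y,z -0.0104 0.0054
```

Emit:
step_arm(
  steps=[
    {"offset": [0, -0.0033, 0.0021], "turn": [0, 0, 0]},
    {"offset": [0, -0.0068, 0.0039], "turn": [0, 0, 0]},
    {"offset": [0, -0.0068, 0.0039], "turn": [0, 0, 0]},
  ],
)

```text
time: 13.22
eef_pos: [0.5413, -0.1078, 0.1121]
eef_rot: [[0.008, 0.901, -0.434], [-0.007, -0.434, -0.901], [-1.0, 0.01, 0.002]]
contact_force: [2.9, -10.5, 4.7]
finger_gap: 0.0171
```

```bash
python3 -c "
from h import *
st();read('n17.png')"
```

```text
t 13.22 pos [ 0.5413 -0.1078  0.1121] F [  2.9 -10.5   4.7] gap 0.0171 rad 0.045 rotor -147.8
needle 2.762 contrast 115.3
```

```bash
python3 -c "
from h import *
arc(205,[212,219,220])"
```

```text
212 off y,z 0.0048 -0.0026
219 off y,z 0.0093 -0.0058
220 off y,z 0.0099 -0.0063
```

Emit:
step_arm(
  steps=[
    {"offset": [0, 0.0048, -0.0026], "turn": [0, 0, 0]},
    {"offset": [0, 0.0097, -0.0061], "turn": [0, 0, 0]},
    {"offset": [0, 0.0097, -0.0061], "turn": [0, 0, 0]},
    {"offset": [0, 0.0097, -0.0061], "turn": [0, 0, 0]},
  ],
)

```text
time: 13.6
eef_pos: [0.5513, -0.1055, 0.1121]
eef_rot: [[0.005, 0.901, -0.433], [-0.005, -0.433, -0.901], [-1.0, 0.007, 0.003]]
contact_force: [1.4, -7.8, 6.8]
finger_gap: 0.0172
```

```bash
python3 -c "
from h import *
st();read('n18.png')"
```

```text
t 13.6 pos [ 0.5513 -0.1055  0.1121] F [ 1.4 -7.8  6.8] gap 0.0172 rad 0.045 rotor -134.8
needle 2.91 contrast 103.3
```

Emit:
step_arm(
  steps=[
    {"offset": [0, 0.0025, 0.0025], "turn": [0, 0, 0]},
    {"offset": [0, 0.0025, 0.0025], "turn": [0, 0, 0]},
    {"offset": [0, 0.0025, 0.0025], "turn": [0, 0, 0]},
  ],
)

```text
time: 13.9
eef_pos: [0.5514, -0.1057, 0.112]
eef_rot: [[0.002, 0.902, -0.432], [-0.002, -0.432, -0.902], [-1.0, 0.002, 0.001]]
contact_force: [-0.3, -3.1, 9.7]
finger_gap: 0.0168
```

```bash
python3 -c "
from h import *
st();read('n19.png')"
```

```text
t 13.9 pos [ 0.5514 -0.1057  0.112 ] F [-0.3 -3.1  9.7] gap 0.0168 rad 0.0453 rotor -134.8
needle 2.909 contrast 100.9
```

Emit:
step_arm(
  steps=[
    {"offset": [0, 0.001, 0.0015], "turn": [0, 0, 0]},
    {"offset": [0, 0.001, 0.0015], "turn": [0, 0, 0]},
    {"offset": [0, 0.001, 0.0015], "turn": [0, 0, 0]},
  ],
)

```text
time: 14.2
eef_pos: [0.5514, -0.1059, 0.1119]
eef_rot: [[0.001, 0.903, -0.431], [0.0, -0.431, -0.903], [-1.0, 0.001, -0.001]]
contact_force: [0.4, -0.3, 11.1]
finger_gap: 0.0167
```

Emit:
step_arm(
  jaw=0.3,
  steps=[
    {"offset": [0, 0, 0], "turn": [0, 0, 0]},
    {"offset": [0, 0, 0], "turn": [0, 0, 0]},
    {"offset": [0, 0, 0], "turn": [0, 0, 0]},
    {"offset": [0, 0, 0], "turn": [0, 0, 0]},
    {"offset": [0, 0, 0], "turn": [0, 0, 0]},
    {"offset": [0, 0, 0], "turn": [0, 0, 0]},
  ],
)

```text
time: 14.7
eef_pos: [0.5505, -0.1059, 0.11]
eef_rot: [[-0.001, 0.903, -0.431], [0.0, -0.431, -0.903], [-1.0, -0.001, 0.0]]
contact_force: [0.1, -0.3, -0.3]
finger_gap: 0.0295
```

```bash
python3 -c "
from h import *
st();read('n20.png');a=cv2.imread('pics/raw_n20.png');crop(a,235,105,160,200,3,'s20.png')"
```

```text
t 14.7 pos [ 0.5505 -0.1059  0.11  ] F [ 0.1 -0.3 -0.3] gap 0.0295 rad 0.0452 rotor -135.9
needle 2.907 contrast 101.6
```

View pics/s20.png

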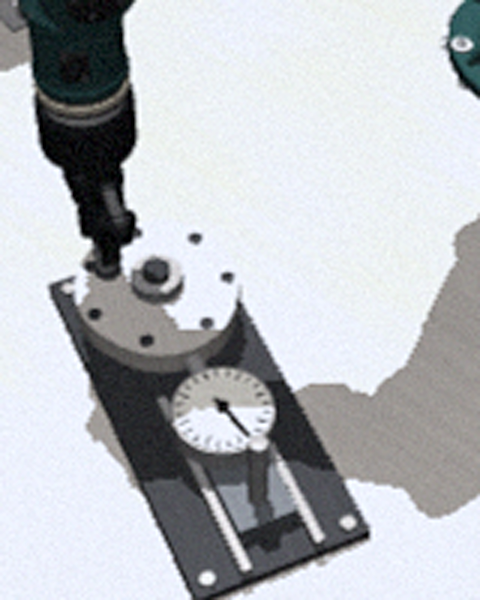

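Released, and the needle still reads 2.907. Opening a bit more, then lifting straight clear.

Emit:
step_arm(
  steps=[
    {"offset": [-0.02, 0, 0], "turn": [0, 0, 0]},
    {"offset": [-0.05, 0, 0], "turn": [0, 0, 0]},
    {"offset": [-0.09, 0, 0], "turn": [0, 0, 0]},
    {"offset": [-0.12, 0, 0], "turn": [0, 0, 0]},
    {"offset": [-0.12, 0, 0], "turn": [0, 0, 0]},
    {"offset": [-0.12, 0, 0], "turn": [0, 0, 0]},
  ],
)

```text
time: 15.25
eef_pos: [0.5521, -0.1062, 0.2323]
eef_rot: [[0.005, 0.903, -0.431], [-0.0, -0.431, -0.903], [-1.0, 0.004, -0.002]]
contact_force: [-0.1, 0.6, -0.4]
finger_gap: 0.0298
```

```bash
python3 -c "
from h import *
st();read('n21.png');b=env.snapshot('top')[:,:,::-1];cv2.imwrite('pics/top21.png',b)
a=cv2.imread('pics/raw_n21.png');crop(a,235,105,160,200,3,'s21.png')"
```

```text
t 15.25 pos [ 0.5521 -0.1062  0.2323] F [-0.1  0.6 -0.4] gap 0.0298 rad 0.046 rotor -134.1
needle 2.902 contrast 99.8
```

View pics/s21.png

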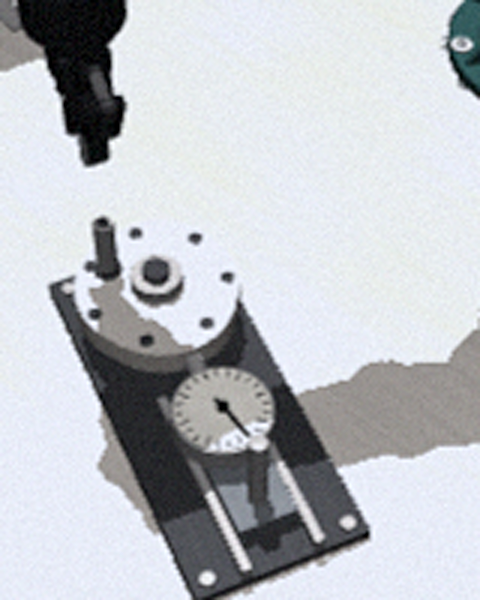

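View pics/top21.png

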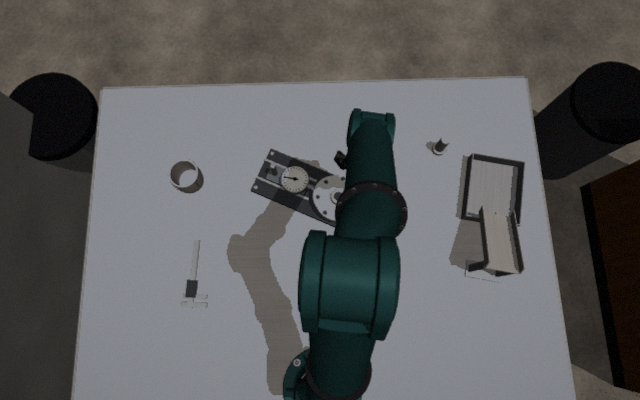

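The hand is clear of the crank post (seen at (103,222) in the crop), the needle reads 2.90, and the bystanders are where they were. Handing in.

```bash
python3 -c "
from h import *
env.finish_job();st()"
```

```text
the job is handed in; nothing more can be done
the job is handed in; nothing more can be done
```

I slid the indicator in to its stop by the handle post, then turned the disc through a whole turn by the crank post. I left it on the highest spot and handed in at about 15 s of the 67 s allowed. No verdict was reported.

- **Carriage:** it stopped after about 29 mm of travel and held against a push of up to about 27 N. The needle then read about 1.15 rad on the plain rim, at several places round the turn. That fits the expected 1.1, so I take the carriage as fully in; I did not measure its travel after letting go.
- **Whole turn, sampled about every 30°:** the main swelling read up to 2.91 rad, with its top at a rotor angle of about 225°. The lesser swelling read 1.90 and 2.09 either side of about 80°. I did not sample its very top; the readings put it near 2.25.
- **Final check, with the gripper released and lifted clear:** the needle read 2.90 rad, with no force on the tool. The adapter, pin and caliper look unmoved in the top view.
- **Faults and disagreements:** one pair of moves was refused for leaving out the "turn" values, and nothing moved. My first spindle estimate was about 3 mm off the circle the hand traced, so I used the traced circle for the final angle. No check failed.

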